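Put the clothes brush away in the push-latch box

TASK

Press the lid of the push-latch box so that it springs open, lay (do not drop) the clothes brush inside, bristles down and with its handle towards the front of the box, and then press the lid down until it catches: check that it stays shut by itself, and press again if it has sprung up. Leave the thread cone, the pincushion, the shears and the chalk tin where they are.

Things in the scene. Friction and masses are not known exactly. Their poses are not given: they have to be found in the camera images.
- box: Plywood box, fixed to the table, 212 mm deep (its x) and 150 mm wide (its y), walls 6 mm thick and 50 mm high, floor 6 mm thick, black catch housing let into the front wall. Origin: centre of the underside; its -x side is the front (where the lid opens), +x the hinge side, z up. Inside it measures 200 x 138 mm.
- lid (a joint): Angle of the blue lid (rad): 0 latched shut and level, 1.3 sprung fully open (its stop), down to -0.035 when pressed. Springs open; push-push catch: press the shut lid's front about 7 mm down to its stop (5 N at push_spot), let go, it springs up in 1 s. To shut: swing it down from behind (1 to 3 N at the edge), press to that same stop, let go: it returns level. A shorter push changes nothing.
- push_spot (a point): White round spot, 32 mm across, on top of the lid, midway across, 200 mm from the hinge line: press here. Moves with the lid; 68 mm above the table when shut. The lid is 222 mm long from hinge line to front edge, 164 mm wide, 8 mm thick, with a rim 16 mm deep under its front and sides; its top lies 6 mm above the hinge line.
- lid_hinge (a point): Middle of the lid's hinge line, at the back of the box: 106 mm to +x of the box's origin, 62 mm above the table; the line runs along the box's y. The lid's front edge rises and swings back towards +x as it opens; the front of the box is then open to above, the rear lies under the slanting lid.
- stand: Dark wooden shelf stand, fixed, 130 mm deep (x), 170 mm wide (y), top 130 mm high, three thread reels 42 mm tall on top. Open at front (-x) and back; side panels 12 mm thick, 118 mm free height beneath. Origin: centre of its footprint. The brush at first lies under it, its head sticking out 95 to 105 mm at the front, handle inside.
- brush: Clothes brush, loose, lying on its bristles: 165 x 50 x 35 mm, about 140 g. Origin: mid-length, at the bristle tips; +x to the head's end, -x to the handle's end, z up. Head x = -5 to 82.5 mm, 50 mm wide, pale wood over rigid black bristles 44 mm wide, 20 mm high. Handle x = -82.5 to 0 mm, 26 mm wide, z = 19 to 35 mm, a brass dot near its end. Centre of mass about 16 mm to the head's side.
- brush_handle (a point): Grip point in the middle of the brush's handle, 50 mm from the origin, 27 mm above the bristle tips. The handle is 26 mm wide here.
- brush_head (a point): Grip point on the brush's head, 50 mm from the origin, 27 mm above the bristle tips. The head is 50 mm wide here.
- thread_cone: Bystander: ochre cone of thread, 122 mm tall, 68 mm across its foot, loose. Origin: centre of the underside.
- pincushion: Bystander: red round pincushion, 80 mm across, 45 mm high, loose. Origin: centre of the underside.
- shears: Bystander: tailor's shears with black handles lying flat, about 205 mm long (x, blades to +x), 92 mm wide over the handles, 17 mm high, loose. Origin near the pivot.
- chalk_tin: Bystander: green tin with yellow lid, 113 x 68 x 34 mm (x, y, z), loose. Origin: centre of the underside.
Not all that is in view belongs to the job. Leave any blue or purple look-alike of the brush alone.

How it is judged:
By the outcome, as a careful person would: the job done as asked, in the order asked, and still so for the second after the job is handed in, with the robot touching nothing.
It also fails if it takes over 72 s, if anything falls off the work surface, if the arm or the gripper's body presses on something with over 40 N, if the wrist force passes 120 N, or if a joint passes its speed limit or range.

ROBOT

A 6-joint arm with a two-finger parallel gripper is mounted at the origin on the work surface. World frame = base frame: x ahead of the robot, y to its left, z up, the work surface at z = 0. Lengths are in m, angles in rad, forces in N, time in s.
With the tool pointing down it reaches from about 0.375 to 0.9 m from the base axis. Payload 3.1 kg.
Tool frame: the origin (TCP) lies midway between the tips of the shut fingers; the grasp point (between the pads) lies 19 mm behind it (manip.grasp_offset is the distance from the TCP to the grasp point, in m); z points along the fingers, y is the line along which they close (so a half turn about z gives the same grasp; the last joint's range is limited). The gripper opens to 85 mm and grips with 20 to 120 N. Pads are 22 mm wide; open, the fingers measure 114 mm over their backs; the gripper's body (76 mm by 85 mm) begins 54 mm behind the grasp point. The pads swing forward as they close: fully open they stand 13 mm farther back than shut.
Start: joints at [1, 0.527, 1.433, -0, 1.181, -0.178], TCP at [0.239, 0.577, 0.231] pointing down, gripper open.
Joint ranges: [-3.08, 3.08], [-0.75, 2.2], [0.22, 2.44], [-1.43, 4.57], [0, 2.65], [-2.85, 2.85]. Speed limits (rad/s): [2.79, 2.79, 3.14, 3.14, 3.14, 3.14].

INTERFACE

Orientations are given as a unit quaternion [x, y, z, w].
In Python, from station import sensors, cams, order, manip gives the robot as it stands.
- The arm moves only by the tool move_arm, never from a script. Its argument "targets" is a list of rows, each an object of numbers: "dx", "dy", "dz": the shift along the world's x, y, z normalised to -1 to 1, where 1 is 25 mm; "rx", "ry", "rz": the turn, a rotation vector about the world's x, y, z normalised to -1 to 1, where 1 is 30 degrees. A call has exactly 10 rows; each row shifts and turns the commanded pose from where the row before left it; what a row does not reach is not made up. A row lasts 1/8 s, in which the tool goes at most 62.5 mm and 10.7 degrees, less where a joint would pass 70% of its speed; a pose out of reach is approached as far as the arm can. A call with a number of a shift or a turn outside -1 to 1 is refused whole. A call with a gripper value outside its range is refused whole. "claw" is the opening in per cent of the stroke, from 0 (shut) to 100 (fully open), set as the call begins (left out, the last holds). The fingers move at their own pace and stop on an object; "newtons" is the grip in N (left out, the last holds). Time passes only in rows, so rows that do not move let the fingers close, or fill a call up. It gives the time, the measured TCP pose, the force, the opening and the grip force at its end, in the units of the state.
- sensors.sense(): the state, without advancing time (a new reading comes with each control period).
- cams.snapshot(name): name is "scene" or "top" or "wrist"; returns the picture (480x640x3 uint8, red, green, blue); there is no depth.
- cams.camera_model(name): a dict with "fx", "fy", "cx", "cy" (pixels), "extrinsics" (4x4, takes a point from world to camera coordinates). Camera axes: x right, y down, z forward; pixel columns grow to the right and rows downward; lengths in m; the calibration is good to about 2 mm. The wrist camera is an equidistant fisheye: a pixel r from the principal point sees the ray r / f radians off the axis. A picture is of the moment at which its call begins: read the wrist's pose just before it. camera_model takes no time and is no camera call; for the wrist camera it gives the pose at the moment of the call.
- order.sign_off(): hands the job in; it is judged then, once.
The state is a dict: "t": time; "q": joint angles; "qd": joint speeds; "tau": joint torques, N m; "tcp_pos": TCP position; "tool_rot": TCP orientation; "force": force on the tool from outside, world axes, zero at the start; "ft_torque": the same for the moment, N m; "finger_gap": opening from 0.0 (shut) to 1.0 (fully open); "gripper_force": force on a finger pad.
Only numpy, scipy, OpenCV 4.12 (cv2) and the standard library are available. Lean on these libraries where they do the work, as an engineer would, in place of code of your own. Each camera call takes 0.05 s, during which the arm holds its last target. There are 200 camera calls.

## Working session

There is one attempt and no reset: what is moved stays moved. The work goes in short steps, Python scripts to look and compute and a tool call to move; the robot and the scene stay as the last step left them, time stands still between calls to the robot, and variables do not carry over. Pictures are saved under pics/ and viewed, at most 10 in all, crops included, and the job is handed in when it is done.

Besides the shell and the picture viewer there is one more tool, called after "Request:" as name([rows], argument=value, ...), one row to a line, values as JSON. move_arm: Moves the arm, as the interface text tells. Scaled input: -1 to 1 covers 25 mm each way for a shift and 30 degrees each way for a turn. Its arguments: {"type":"object","properties":{"targets":{"type":"array"},"claw":{"type":"number"},"newtons":{"type":"number"}},"required":["targets"]}

```bash
mkdir -p pics; ls; python3 - <<'E'
from station import sensors,cams
import cv2,numpy as np
np.set_printoptions(precision=4,suppress=True)
a=cams.snapshot("scene");b=cams.snapshot("top")
cv2.imwrite("pics/scene0.png",a[:,:,::-1]);cv2.imwrite("pics/top0.png",b[:,:,::-1])
for n in("scene","top"):
    m=cams.camera_model(n);print(n,m["fx"],m["fy"],m["cx"],m["cy"]);print(np.array(m["extrinsics"]))
s=sensors.sense();print(s)
E
```

```text
pics
scene 536.0474182630164 536.0474182630164 324.27901386434877 248.1211799355591
[[-0.2893  0.9572 -0.0106  0.1311]
 [ 0.8299  0.2453 -0.5011 -0.3524]
 [-0.477  -0.1538 -0.8653  1.7843]
 [ 0.      0.      0.      1.    ]]
top 444.7610218259053 444.7610218259053 316.9752370539007 242.1691687772138
[[-0.0059 -1.     -0.0059  0.0102]
 [-0.9891  0.0067 -0.1469  0.4804]
 [ 0.1469  0.005  -0.9891  1.1419]
 [ 0.      0.      0.      1.    ]]
{'t': 0.1, 'q': array([ 0.9995,  0.5284,  1.4338,  0.    ,  1.1814, -0.1785]), 'qd': array([ 0.0003, -0.0013, -0.0046,  0.0024,  0.0005, -0.0014]), 'tau': array([ -0.0005, -44.3308, -17.8585,  -0.0003,   0.0039,  -0.    ]), 'tcp_pos': array([0.2388, 0.5768, 0.2304]), 'tool_rot': array([ 0.1951,  0.9808, -0.0009, -0.0004]), 'force': array([ 0.989 , -0.6372, -0.4282]), 'ft_torque': array([-0.0224, -0.0273,  0.0083]), 'gripper_force': 0.0, 'finger_gap': 1.0035524943021232}
```

View pics/top0.png

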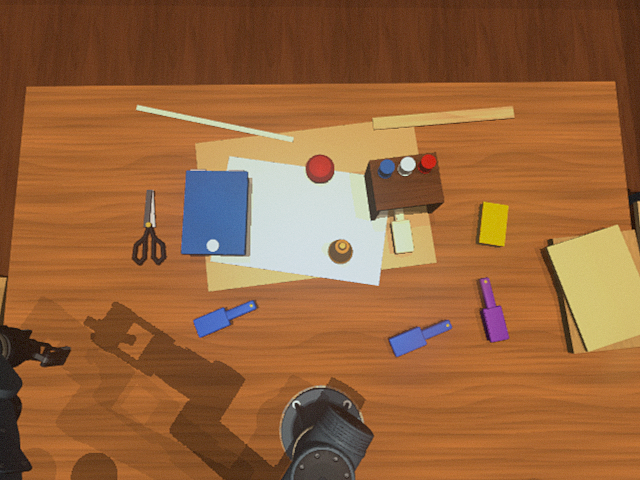

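View pics/scene0.png

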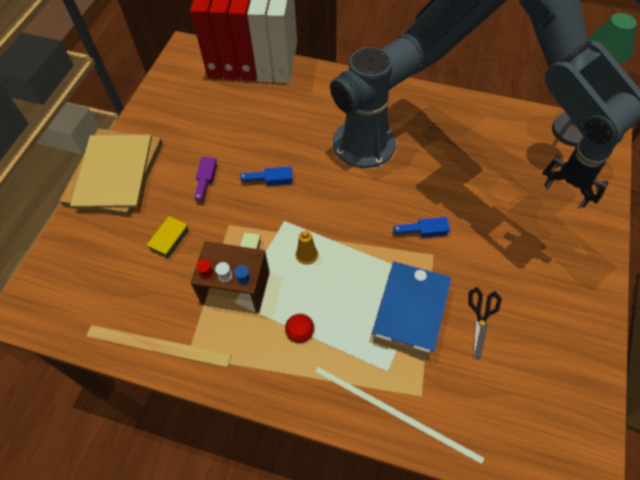

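The top view shows the blue lid with its white spot at (212,245), the brush's pale head at (401,237) in front of the stand (403,185), and the cone at (341,250). The scene view shows the brush head at (250,241), the stand at (231,275) and the lid at (412,308).

```bash
cat > h.py <<'E'
import cv2,numpy as np
from station import sensors,cams
np.set_printoptions(precision=4,suppress=True)
def ray(n,uv,m=None):
    m=m or cams.camera_model(n);E=np.array(m["extrinsics"]);R,t=E[:3,:3],E[:3,3]
    d=np.array([(uv[0]-m["cx"])/m["fx"],(uv[1]-m["cy"])/m["fy"],1.])
    if n=="wrist":
        r=np.hypot(d[0],d[1]);d=np.array([d[0]/r*np.sin(r),d[1]/r*np.sin(r),np.cos(r)]) if r>1e-9 else d
    return -R.T@t,R.T@d
def onz(n,uv,z,m=None):
    c,d=ray(n,uv,m);return c+d*(z-c[2])/d[2]
def blobs(img,lo,hi,roi,amin=30):
    h=cv2.cvtColor(img,cv2.COLOR_RGB2HSV);k=cv2.inRange(h,lo,hi)
    z=np.zeros_like(k);x0,y0,x1,y1=roi;z[y0:y1,x0:x1]=k[y0:y1,x0:x1]
    cs,_=cv2.findContours(z,cv2.RETR_EXTERNAL,cv2.CHAIN_APPROX_NONE)
    return sorted([c for c in cs if cv2.contourArea(c)>amin],key=cv2.contourArea,reverse=True)
def rect(n,c,z):
    P=np.array([onz(n,p,z)[:2] for p in c[:,0,:]],np.float32)
    (x,y),(w,h),a=cv2.minAreaRect(P);return np.array([x,y]),(w,h),a,cv2.boxPoints(((x,y),(w,h),a))
def cen(c):
    m=cv2.moments(c);return m["m10"]/m["m00"],m["m01"]/m["m00"]
E
python3 - <<'E'
from h import *
b=cv2.imread("pics/top0.png")[:,:,::-1].copy();a=cv2.imread("pics/scene0.png")[:,:,::-1].copy()
h=cv2.cvtColor(b,cv2.COLOR_RGB2HSV);g=cv2.cvtColor(a,cv2.COLOR_RGB2HSV)
for p in[(215,210),(212,245),(401,237),(395,215),(190,250),(184,220),(247,220),(215,252),(380,200),(415,260),(370,245)]:print(p,h[p[1],p[0]])
for n,im,r,rs,rb in(("top",b,(170,160,260,265),(195,232,230,256),(385,208,420,258)),("scene",a,(365,250,460,360),(405,262,435,288),(235,228,268,252))):
    c=blobs(im,(100,90,60),(125,255,255),r)[0];print(n,"lid",*rect(n,c,.068))
    c=blobs(im,(0,0,150),(180,90,255),rs)
    print("spot",[onz(n,cen(k),.068) for k in c])
    c=blobs(im,(15,20,110),(50,110,255),rb)
    for k in c[:3]:print("head",cv2.contourArea(k),cen(k),*rect(n,k,.035))
c=blobs(b,(0,60,20),(20,255,110),(362,140,450,225))[0];print("stand",*rect("top",c,.13))
cv2.imwrite("pics/z1.png",np.hstack([cv2.resize(b[150:270,355:455],(500,600),interpolation=2),cv2.resize(b[160:268,175:265],(300,360))[:,:] if 0 else cv2.resize(b[160:268,175:265],(300,600))])[:,:,::-1])
E
```

```text
(215, 210) [107 145 169]
(212, 245) [ 95  20 221]
(401, 237) [ 42  32 221]
(395, 215) [ 23  88 197]
(190, 250) [108 148 167]
(184, 220) [108 155 166]
(247, 220) [ 14  45 129]
(215, 252) [107 165 159]
(380, 200) [ 12 136 109]
(415, 260) [ 22 115 209]
(370, 245) [ 92  15 222]
top lid [0.5574 0.2724] (0.16371700167655945, 0.2206612527370453) 88.68245697021484 [[0.4452 0.1931]
 [0.6658 0.1881]
 [0.6696 0.3517]
 [0.449  0.3568]]
spot [array([0.4701, 0.2764, 0.068 ])]
head 671.5 (401.7138247704145, 232.8957557706627) [ 0.5108 -0.2172] (0.11798220872879028, 0.05090222880244255) 6.525914669036865 [[ 0.4493 -0.1986]
 [ 0.4551 -0.2492]
 [ 0.5723 -0.2358]
 [ 0.5665 -0.1852]]
head 37.0 (387.72972972972974, 253.0) [ 0.4583 -0.185 ] (0.026302574202418327, 0.03725457936525345) 89.6250228881836 [[ 0.4396 -0.198 ]
 [ 0.4769 -0.1982]
 [ 0.477  -0.1719]
 [ 0.4398 -0.1717]]
scene lid [0.562  0.2765] (0.1609243005514145, 0.22031164169311523) 88.67095947265625 [[0.45   0.1986]
 [0.6702 0.1935]
 [0.674  0.3544]
 [0.4537 0.3595]]
spot [array([0.471 , 0.2787, 0.068 ])]
head 226.5 (249.7829286239882, 240.28403237674758) [ 0.482  -0.2167] (0.050859950482845306, 0.05015593767166138) 6.602348804473877 [[ 0.4539 -0.1947]
 [ 0.4596 -0.2445]
 [ 0.5102 -0.2387]
 [ 0.5044 -0.1889]]
stand [ 0.6067 -0.2082] (0.14920887351036072, 0.18487633764743805) 6.478612899780273 [[ 0.5221 -0.1247]
 [ 0.543  -0.3084]
 [ 0.6912 -0.2916]
 [ 0.6704 -0.1079]]
```

View pics/z1.png

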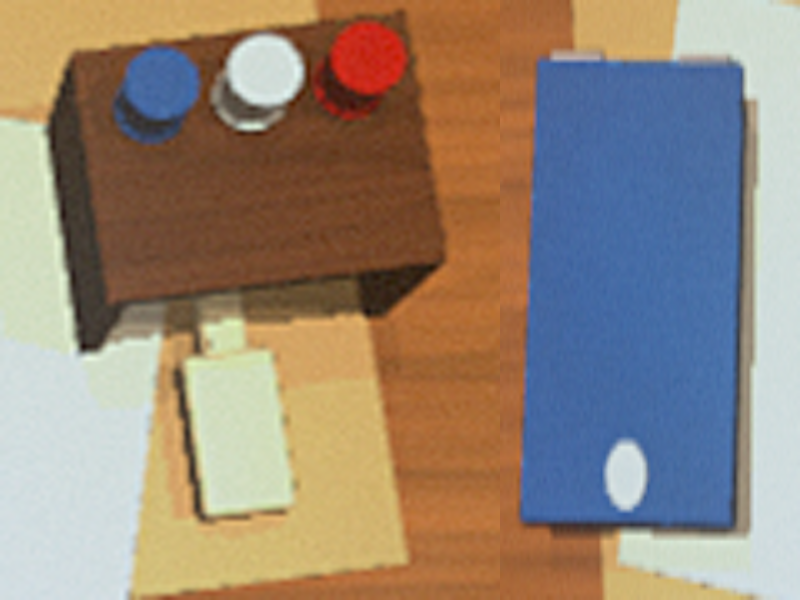

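Request:
move_arm([
  {"dx":0.9,"dy":-1,"rz":0.1},
  {"dx":0.9,"dy":-1,"rz":0.1},
  {"dx":0.9,"dy":-1,"rz":0.1},
  {"dx":0.9,"dy":-1,"rz":0.1},
  {"dx":0.9,"dy":-1,"rz":0.1},
  {"dx":0.9,"dy":-1,"dz":-0.6,"rz":0.1},
  {"dx":0.9,"dy":-1,"dz":-0.6,"rz":0.1},
  {"dx":0.9,"dy":-1,"dz":-0.6,"rz":0.1},
  {"dx":0.9,"dy":-1,"dz":-0.6,"rz":0.1},
  {"dx":0.9,"dy":-1,"dz":-0.6,"rz":0.1},
], claw=0)

```text
schema error: expected keys dx, dy, dz, rx, ry, rz
```

Request:
move_arm([
  {"dy":-1,"dz":-0.4},
  {"dy":-1,"dz":-0.6},
  {"dz":-0.7},
  {"dz":-0.7},
  {"dz":-0.5},
  {"dz":-0.2},
  {"dz":-0.1},
  {"dz":0},
  {"dz":0},
  {"dz":0},
])

```text
schema error: expected keys dx, dy, dz, rx, ry, rz
```

All keys are needed in each row.

Request:
move_arm([
  {"dx":0.9,"dy":-1,"dz":0,"rx":0,"ry":0,"rz":0.1},
  {"dx":0.9,"dy":-1,"dz":0,"rx":0,"ry":0,"rz":0.1},
  {"dx":0.9,"dy":-1,"dz":0,"rx":0,"ry":0,"rz":0.1},
  {"dx":0.9,"dy":-1,"dz":0,"rx":0,"ry":0,"rz":0.1},
  {"dx":0.9,"dy":-1,"dz":0,"rx":0,"ry":0,"rz":0.1},
  {"dx":0.9,"dy":-1,"dz":-0.6,"rx":0,"ry":0,"rz":0.1},
  {"dx":0.9,"dy":-1,"dz":-0.6,"rx":0,"ry":0,"rz":0.1},
  {"dx":0.9,"dy":-1,"dz":-0.6,"rx":0,"ry":0,"rz":0.1},
  {"dx":0.9,"dy":-1,"dz":-0.6,"rx":0,"ry":0,"rz":0.1},
  {"dx":0.9,"dy":-1,"dz":-0.6,"rx":0,"ry":0,"rz":0.1},
], claw=0)

```text
t: 1.35
tcp_pos: [0.4646, 0.3264, 0.1555]
tool_rot: [-0.066, 0.998, -0.0, -0.0]
force: [0.1, -0.7, 0.1]
finger_gap: -0.003
gripper_force: 0.0
```

Request:
move_arm([
  {"dx":0,"dy":-1,"dz":-0.4,"rx":0,"ry":0,"rz":0},
  {"dx":0,"dy":-1,"dz":-0.6,"rx":0,"ry":0,"rz":0},
  {"dx":0,"dy":0,"dz":-0.7,"rx":0,"ry":0,"rz":0},
  {"dx":0,"dy":0,"dz":-0.7,"rx":0,"ry":0,"rz":0},
  {"dx":0,"dy":0,"dz":-0.5,"rx":0,"ry":0,"rz":0},
  {"dx":0,"dy":0,"dz":-0.2,"rx":0,"ry":0,"rz":0},
  {"dx":0,"dy":0,"dz":0,"rx":0,"ry":0,"rz":0},
  {"dx":0,"dy":0,"dz":0,"rx":0,"ry":0,"rz":0},
  {"dx":0,"dy":0,"dz":0,"rx":0,"ry":0,"rz":0},
  {"dx":0,"dy":0,"dz":0,"rx":0,"ry":0,"rz":0},
])

```text
t: 2.6
tcp_pos: [0.4644, 0.2775, 0.0792]
tool_rot: [-0.065, 0.998, 0.0, 0.0]
force: [-0.2, -0.2, 0.1]
finger_gap: 0.002
gripper_force: 0.0
```

Request:
move_arm([
  {"dx":0,"dy":0,"dz":-0.3,"rx":0,"ry":0,"rz":0},
  {"dx":0,"dy":0,"dz":-0.2,"rx":0,"ry":0,"rz":0},
  {"dx":0,"dy":0,"dz":-0.12,"rx":0,"ry":0,"rz":0},
  {"dx":0,"dy":0,"dz":-0.08,"rx":0,"ry":0,"rz":0},
  {"dx":0,"dy":0,"dz":-0.04,"rx":0,"ry":0,"rz":0},
  {"dx":0,"dy":0,"dz":-0.02,"rx":0,"ry":0,"rz":0},
  {"dx":0,"dy":0,"dz":0,"rx":0,"ry":0,"rz":0},
  {"dx":0,"dy":0,"dz":0,"rx":0,"ry":0,"rz":0},
  {"dx":0,"dy":0,"dz":0,"rx":0,"ry":0,"rz":0},
  {"dx":0,"dy":0,"dz":0,"rx":0,"ry":0,"rz":0},
])

```text
t: 3.85
tcp_pos: [0.4642, 0.2774, 0.0609]
tool_rot: [-0.065, 0.998, 0.0, 0.0]
force: [-1.2, -0.3, 9.4]
finger_gap: 0.003
gripper_force: 4.9
```

Request:
move_arm([
  {"dx":0,"dy":0,"dz":-0.02,"rx":0,"ry":0,"rz":0},
  {"dx":-0.3,"dy":0,"dz":0.4,"rx":0,"ry":0,"rz":0},
  {"dx":-1,"dy":0,"dz":0.5,"rx":0,"ry":0,"rz":0},
  {"dx":-1,"dy":0,"dz":0.5,"rx":0,"ry":0,"rz":0},
  {"dx":0,"dy":-1,"dz":1,"rx":0,"ry":0,"rz":0},
  {"dx":0,"dy":-1,"dz":1,"rx":0,"ry":0,"rz":0},
  {"dx":0,"dy":-1,"dz":1,"rx":0,"ry":0,"rz":0},
  {"dx":0,"dy":-1,"dz":1,"rx":0,"ry":0,"rz":0},
  {"dx":0,"dy":-1,"dz":0.6,"rx":0,"ry":0,"rz":0},
  {"dx":0,"dy":-1,"dz":0,"rx":0,"ry":0,"rz":0},
], claw=100)

```text
t: 5.1
tcp_pos: [0.4066, 0.1266, 0.2104]
tool_rot: [-0.066, 0.998, -0.0, 0.001]
force: [0.7, 0.1, 0.5]
finger_gap: 0.999
gripper_force: 0.0
```

```bash
python3 - <<'E'
from h import *
b=cams.snapshot("top");cv2.imwrite("pics/top1.png",b[120:320,150:470,::-1])
E
```

```text
(no output)
```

View pics/top1.png

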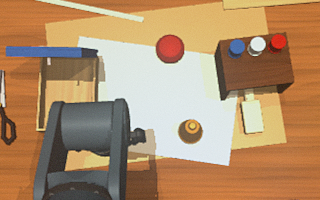

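The lid stands open (blue edge at (50,51) in the crop), the brush head at (252,117) is unchanged, and the cone is at (190,128). Next I move over the brush head.

Request:
move_arm([
  {"dx":0,"dy":-1,"dz":0,"rx":0,"ry":0,"rz":0},
  {"dx":0,"dy":-1,"dz":0,"rx":0,"ry":0,"rz":0},
  {"dx":0,"dy":-1,"dz":0,"rx":0,"ry":0,"rz":0},
  {"dx":0,"dy":-1,"dz":0,"rx":0,"ry":0,"rz":0},
  {"dx":0,"dy":-1,"dz":0,"rx":0,"ry":0,"rz":0},
  {"dx":0.5,"dy":-1,"dz":0,"rx":0,"ry":0,"rz":0},
  {"dx":0.5,"dy":-1,"dz":0,"rx":0,"ry":0,"rz":0},
  {"dx":0.5,"dy":-1,"dz":0,"rx":0,"ry":0,"rz":0},
  {"dx":0.5,"dy":-1,"dz":0,"rx":0,"ry":0,"rz":0},
  {"dx":0.5,"dy":-1,"dz":0,"rx":0,"ry":0,"rz":-0.03},
])

```text
t: 6.4
tcp_pos: [0.4688, -0.1227, 0.2089]
tool_rot: [-0.057, 0.998, 0.001, -0.001]
force: [1.1, 0.1, 0.5]
finger_gap: 0.999
gripper_force: 0.0
```

Request:
move_arm([
  {"dx":0.2,"dy":-1,"dz":0,"rx":0,"ry":0,"rz":0},
  {"dx":0.2,"dy":-1,"dz":0,"rx":0,"ry":0,"rz":0},
  {"dx":0.2,"dy":-1,"dz":-0.6,"rx":0,"ry":0,"rz":0},
  {"dx":0.1,"dy":-0.76,"dz":-1,"rx":0,"ry":0,"rz":0},
  {"dx":0,"dy":0,"dz":-1,"rx":0,"ry":0,"rz":0},
  {"dx":0,"dy":0,"dz":-1,"rx":0,"ry":0,"rz":0},
  {"dx":0,"dy":0,"dz":-1,"rx":0,"ry":0,"rz":0},
  {"dx":0,"dy":0,"dz":0,"rx":0,"ry":0,"rz":0},
  {"dx":0,"dy":0,"dz":0,"rx":0,"ry":0,"rz":0},
  {"dx":0,"dy":0,"dz":0,"rx":0,"ry":0,"rz":0},
])

```text
t: 7.65
tcp_pos: [0.4873, -0.2169, 0.0954]
tool_rot: [-0.058, 0.998, -0.001, 0.001]
force: [0.5, -0.0, 0.4]
finger_gap: 1.001
gripper_force: 0.0
```

```bash
python3 - <<'E'
from h import *
m=cams.camera_model("wrist");w=cams.snapshot("wrist");cv2.imwrite("pics/w1.png",w[:,:,::-1])
print({k:m[k] for k in("fx","cx","cy")},sensors.sense()["tcp_pos"])
import pickle;pickle.dump(m,open("w1.pkl","wb"))
E
```

```text
{'fx': 371.64829954431775, 'cx': 324.3587157620936, 'cy': 236.5192453010653} [ 0.4873 -0.2169  0.0954]
```

View pics/w1.png

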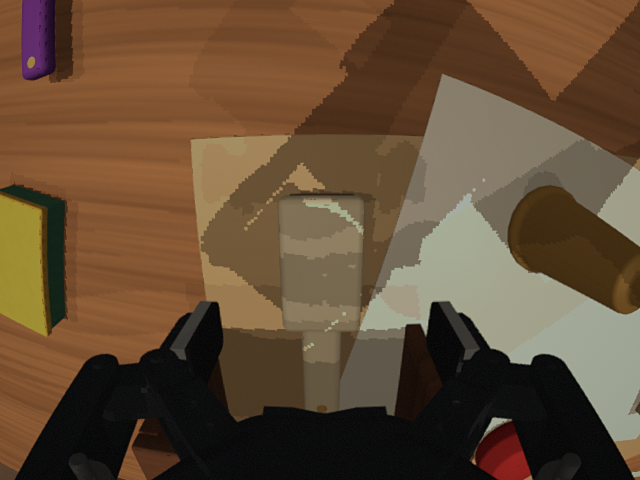

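The wrist view shows the brush head at columns 280–363 and rows 195–331, roughly centred between the fingers, with the handle running to the brass dot at (322,408).

```bash
python3 - <<'E'
from h import *
import pickle;m=pickle.load(open("w1.pkl","rb"))
for p in[(321,196),(322,331),(280,200),(362,200),(283,329),(361,329),(322,408)]:print(p,onz("wrist",p,.035,m))
E
```

```text
(321, 196) [ 0.4519 -0.2238  0.035 ]
(322, 331) [ 0.538  -0.2134  0.035 ]
(280, 200) [ 0.4567 -0.2463  0.035 ]
(362, 200) [ 0.4514 -0.2008  0.035 ]
(283, 329) [ 0.5396 -0.2383  0.035 ]
(361, 329) [ 0.5338 -0.1889  0.035 ]
(322, 408) [ 0.6061 -0.2057  0.035 ]
```

Request:
move_arm([
  {"dx":-0.12,"dy":-0.08,"dz":-0.9,"rx":0,"ry":0,"rz":0},
  {"dx":0,"dy":0,"dz":-0.9,"rx":0,"ry":0,"rz":0},
  {"dx":0,"dy":0,"dz":-0.8,"rx":0,"ry":0,"rz":0},
  {"dx":0,"dy":0,"dz":-0.5,"rx":0,"ry":0,"rz":0},
  {"dx":0,"dy":0,"dz":-0.3,"rx":0,"ry":0,"rz":0},
  {"dx":0,"dy":0,"dz":-0.1,"rx":0,"ry":0,"rz":0},
  {"dx":0,"dy":0,"dz":0,"rx":0,"ry":0,"rz":0},
  {"dx":0,"dy":0,"dz":0,"rx":0,"ry":0,"rz":0},
  {"dx":0,"dy":0,"dz":0,"rx":0,"ry":0,"rz":0},
  {"dx":0,"dy":0,"dz":0,"rx":0,"ry":0,"rz":0},
])

```text
t: 8.95
tcp_pos: [0.4838, -0.2187, 0.007]
tool_rot: [-0.058, 0.998, -0.0, 0.0]
force: [0.0, -0.2, 0.1]
finger_gap: 0.998
gripper_force: 0.0
```

Request:
move_arm([
  {"dx":0,"dy":0,"dz":0,"rx":0,"ry":0,"rz":0},
  {"dx":0,"dy":0,"dz":0,"rx":0,"ry":0,"rz":0},
  {"dx":0,"dy":0,"dz":0,"rx":0,"ry":0,"rz":0},
  {"dx":0,"dy":0,"dz":0,"rx":0,"ry":0,"rz":0},
  {"dx":0,"dy":0,"dz":0,"rx":0,"ry":0,"rz":0},
  {"dx":0,"dy":0,"dz":0,"rx":0,"ry":0,"rz":0},
  {"dx":0,"dy":0,"dz":0.2,"rx":0,"ry":0,"rz":0},
  {"dx":0,"dy":0,"dz":0.2,"rx":0,"ry":0,"rz":0},
  {"dx":0,"dy":0,"dz":0.2,"rx":0,"ry":0,"rz":0},
  {"dx":0,"dy":0,"dz":0,"rx":0,"ry":0,"rz":0},
], claw=0, newtons=40)

```text
t: 10.2
tcp_pos: [0.4839, -0.2187, 0.0222]
tool_rot: [-0.058, 0.998, -0.0, 0.0]
force: [-0.0, 0.6, -0.6]
finger_gap: 0.58
gripper_force: 41.9
```

Request:
move_arm([
  {"dx":-0.5,"dy":-0.06,"dz":0,"rx":0,"ry":0,"rz":0},
  {"dx":-0.97,"dy":-0.11,"dz":0,"rx":0,"ry":0,"rz":0},
  {"dx":-0.97,"dy":-0.11,"dz":0,"rx":0,"ry":0,"rz":0},
  {"dx":-0.97,"dy":-0.11,"dz":0,"rx":0,"ry":0,"rz":0},
  {"dx":-0.5,"dy":-0.06,"dz":0,"rx":0,"ry":0,"rz":0},
  {"dx":0.08,"dy":0.08,"dz":0,"rx":0,"ry":0,"rz":-0.32},
  {"dx":0.08,"dy":0.08,"dz":0,"rx":0,"ry":0,"rz":-0.32},
  {"dx":0.08,"dy":0.08,"dz":0,"rx":0,"ry":0,"rz":-0.32},
  {"dx":0.08,"dy":0.08,"dz":0,"rx":0,"ry":0,"rz":-0.32},
  {"dx":0.08,"dy":0.08,"dz":0,"rx":0,"ry":0,"rz":-0.32},
])

```text
t: 11.45
tcp_pos: [0.396, -0.22, 0.0218]
tool_rot: [0.356, 0.934, -0.0, 0.0]
force: [0.4, -0.1, -1.8]
finger_gap: 0.579
gripper_force: 41.8
```

Request:
move_arm([
  {"dx":0.08,"dy":0.08,"dz":0,"rx":0,"ry":0,"rz":-0.32},
  {"dx":0.08,"dy":0.08,"dz":0,"rx":0,"ry":0,"rz":-0.32},
  {"dx":0.08,"dy":0.08,"dz":0,"rx":0,"ry":0,"rz":-0.32},
  {"dx":0.08,"dy":0.08,"dz":0,"rx":0,"ry":0,"rz":-0.32},
  {"dx":0.08,"dy":0.08,"dz":0,"rx":0,"ry":0,"rz":-0.32},
  {"dx":0,"dy":0,"dz":0,"rx":0,"ry":0,"rz":0},
  {"dx":0,"dy":0,"dz":-0.2,"rx":0,"ry":0,"rz":0},
  {"dx":0,"dy":0,"dz":-0.2,"rx":0,"ry":0,"rz":0},
  {"dx":0,"dy":0,"dz":-0.16,"rx":0,"ry":0,"rz":0},
  {"dx":0,"dy":0,"dz":0,"rx":0,"ry":0,"rz":0},
])

```text
t: 12.7
tcp_pos: [0.4058, -0.2098, 0.0074]
tool_rot: [0.703, 0.711, -0.0, -0.0]
force: [-0.1, 0.5, -1.4]
finger_gap: 0.577
gripper_force: 41.9
```

Request:
move_arm([
  {"dx":0,"dy":0,"dz":-0.03,"rx":0,"ry":0,"rz":0},
  {"dx":0,"dy":0,"dz":0,"rx":0,"ry":0,"rz":0},
  {"dx":0,"dy":0,"dz":0,"rx":0,"ry":0,"rz":0},
  {"dx":0,"dy":0,"dz":0,"rx":0,"ry":0,"rz":0},
  {"dx":0,"dy":0,"dz":0,"rx":0,"ry":0,"rz":0},
  {"dx":0,"dy":0,"dz":0.5,"rx":0,"ry":0,"rz":0},
  {"dx":0,"dy":0,"dz":1,"rx":0,"ry":0,"rz":0},
  {"dx":0,"dy":0,"dz":1,"rx":0,"ry":0,"rz":0},
  {"dx":0,"dy":0,"dz":1,"rx":0,"ry":0,"rz":0},
  {"dx":0,"dy":0,"dz":0,"rx":0,"ry":0,"rz":0},
], claw=100)

```text
t: 13.95
tcp_pos: [0.4069, -0.2106, 0.0967]
tool_rot: [0.703, 0.711, 0.0, 0.002]
force: [0.4, -0.8, 0.3]
finger_gap: 1.0
gripper_force: 0.0
```

Request:
move_arm([
  {"dx":0,"dy":-1,"dz":0,"rx":0,"ry":0,"rz":0},
  {"dx":0,"dy":-1,"dz":0,"rx":0,"ry":0,"rz":0},
  {"dx":0,"dy":-1,"dz":0,"rx":0,"ry":0,"rz":0},
  {"dx":0,"dy":-1,"dz":0,"rx":0,"ry":0,"rz":0},
  {"dx":0,"dy":0,"dz":0,"rx":0,"ry":0,"rz":0},
  {"dx":0,"dy":0,"dz":0,"rx":0,"ry":0,"rz":0},
  {"dx":0,"dy":0,"dz":0,"rx":0,"ry":0,"rz":0},
  {"dx":0,"dy":0,"dz":0,"rx":0,"ry":0,"rz":0},
  {"dx":0,"dy":0,"dz":0,"rx":0,"ry":0,"rz":0},
  {"dx":0,"dy":0,"dz":0,"rx":0,"ry":0,"rz":0},
])

```text
t: 15.2
tcp_pos: [0.406, -0.3097, 0.0946]
tool_rot: [0.703, 0.711, 0.0, 0.0]
force: [-1.0, -0.2, -0.2]
finger_gap: 1.001
gripper_force: 0.0
```

```bash
python3 - <<'E'
from h import *
import pickle
m=cams.camera_model("wrist");w=cams.snapshot("wrist");cv2.imwrite("pics/w2.png",w[:,:,::-1]);pickle.dump(m,open("w2.pkl","wb"))
E
```

```text
(no output)
```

View pics/w2.png

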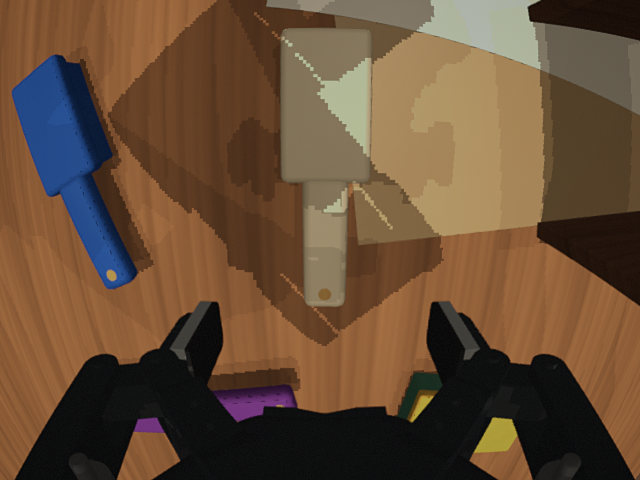

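The wrist view shows the brush upright on its bristles: head at columns 282–370 and rows 30–182, handle end at (324,305), its axis straight up the image. The purple look-alike (215,405) and the tin (465,405) lie behind it.

```bash
python3 - <<'E'
from h import *
import pickle;m=pickle.load(open("w2.pkl","rb"))
for p in[(326,30),(326,182),(325,305),(324,294),(305,250),(346,250),(295,390),(210,390),(410,415)]:print(p,onz("wrist",p,.035,m))
E
```

```text
(326, 30) [ 0.4063 -0.1819  0.035 ]
(326, 182) [ 0.4072 -0.2657  0.035 ]
(325, 305) [ 0.4076 -0.341   0.035 ]
(324, 294) [ 0.4069 -0.3334  0.035 ]
(305, 250) [ 0.3956 -0.3053  0.035 ]
(346, 250) [ 0.4192 -0.305   0.035 ]
(295, 390) [ 0.3873 -0.4104  0.035 ]
(210, 390) [ 0.3245 -0.4155  0.035 ]
(410, 415) [ 0.4731 -0.4381  0.035 ]
```

Request:
move_arm([
  {"dx":0.04,"dy":0.04,"dz":-0.9,"rx":0,"ry":0,"rz":0},
  {"dx":0,"dy":0,"dz":-0.9,"rx":0,"ry":0,"rz":0},
  {"dx":0,"dy":0,"dz":-0.8,"rx":0,"ry":0,"rz":0},
  {"dx":0,"dy":0,"dz":-0.5,"rx":0,"ry":0,"rz":0},
  {"dx":0,"dy":0,"dz":-0.25,"rx":0,"ry":0,"rz":0},
  {"dx":0,"dy":0,"dz":-0.1,"rx":0,"ry":0,"rz":0},
  {"dx":0,"dy":0,"dz":0,"rx":0,"ry":0,"rz":0},
  {"dx":0,"dy":0,"dz":0,"rx":0,"ry":0,"rz":0},
  {"dx":0,"dy":0,"dz":0,"rx":0,"ry":0,"rz":0},
  {"dx":0,"dy":0,"dz":0,"rx":0,"ry":0,"rz":0},
])

```text
t: 16.5
tcp_pos: [0.407, -0.309, 0.0085]
tool_rot: [0.703, 0.711, -0.0, 0.0]
force: [0.3, -0.1, -1.1]
finger_gap: 1.002
gripper_force: 0.0
```

Request:
move_arm([
  {"dx":0,"dy":0,"dz":0,"rx":0,"ry":0,"rz":0},
  {"dx":0,"dy":0,"dz":0,"rx":0,"ry":0,"rz":0},
  {"dx":0,"dy":0,"dz":0,"rx":0,"ry":0,"rz":0},
  {"dx":0,"dy":0,"dz":0,"rx":0,"ry":0,"rz":0},
  {"dx":0,"dy":0,"dz":0,"rx":0,"ry":0,"rz":0},
  {"dx":0,"dy":0,"dz":0,"rx":0,"ry":0,"rz":0},
  {"dx":0,"dy":0,"dz":0,"rx":0,"ry":0,"rz":0},
  {"dx":0,"dy":0,"dz":0.4,"rx":0,"ry":0,"rz":0},
  {"dx":0,"dy":0,"dz":0.6,"rx":0,"ry":0,"rz":0},
  {"dx":0,"dy":0,"dz":0,"rx":0,"ry":0,"rz":0},
], claw=0, newtons=80)

```text
t: 17.75
tcp_pos: [0.4077, -0.3096, 0.0348]
tool_rot: [0.703, 0.711, -0.0, 0.002]
force: [-0.3, -0.4, -2.5]
finger_gap: 0.289
gripper_force: 78.6
```

Request:
move_arm([
  {"dx":0,"dy":0,"dz":1,"rx":0,"ry":0,"rz":0},
  {"dx":0,"dy":0,"dz":1,"rx":0,"ry":0,"rz":0},
  {"dx":0,"dy":1,"dz":1,"rx":0,"ry":0,"rz":0},
  {"dx":0,"dy":1,"dz":1,"rx":0,"ry":0,"rz":0},
  {"dx":0,"dy":1,"dz":1,"rx":0,"ry":0,"rz":0},
  {"dx":0,"dy":1,"dz":1,"rx":0,"ry":0,"rz":0},
  {"dx":0.1,"dy":1,"dz":0,"rx":0,"ry":0,"rz":-0.3},
  {"dx":0.1,"dy":1,"dz":0,"rx":0,"ry":0,"rz":-0.3},
  {"dx":0.1,"dy":1,"dz":0,"rx":0,"ry":0,"rz":-0.3},
  {"dx":0.1,"dy":1,"dz":0,"rx":0,"ry":0,"rz":-0.3},
])

```text
t: 19.0
tcp_pos: [0.4166, -0.1079, 0.1834]
tool_rot: [0.89, 0.456, -0.0, -0.0]
force: [0.4, 0.5, -1.1]
finger_gap: 0.287
gripper_force: 78.7
```

Request:
move_arm([
  {"dx":0.1,"dy":1,"dz":0,"rx":0,"ry":0,"rz":-0.31},
  {"dx":0,"dy":1,"dz":0,"rx":0,"ry":0,"rz":-0.31},
  {"dx":0,"dy":1,"dz":0,"rx":0,"ry":0,"rz":-0.31},
  {"dx":0,"dy":1,"dz":0,"rx":0,"ry":0,"rz":-0.31},
  {"dx":0,"dy":1,"dz":0,"rx":0,"ry":0,"rz":-0.31},
  {"dx":0,"dy":1,"dz":0,"rx":0,"ry":0,"rz":-0.31},
  {"dx":0,"dy":1,"dz":0,"rx":0,"ry":0,"rz":0},
  {"dx":0,"dy":1,"dz":0,"rx":0,"ry":0,"rz":0},
  {"dx":0,"dy":1,"dz":0,"rx":0,"ry":0,"rz":0},
  {"dx":0,"dy":1,"dz":0,"rx":0,"ry":0,"rz":0},
])

```text
t: 20.25
tcp_pos: [0.4188, 0.142, 0.1833]
tool_rot: [1.0, -0.011, -0.0, -0.0]
force: [0.5, 0.1, -1.4]
finger_gap: 0.286
gripper_force: 78.7
```

Request:
move_arm([
  {"dx":0,"dy":1,"dz":0,"rx":0,"ry":0,"rz":0},
  {"dx":0,"dy":1,"dz":0,"rx":0,"ry":0,"rz":0},
  {"dx":0,"dy":1,"dz":0,"rx":0,"ry":0,"rz":0},
  {"dx":0,"dy":1,"dz":0,"rx":0,"ry":0,"rz":0},
  {"dx":0,"dy":1,"dz":-0.5,"rx":0,"ry":0,"rz":0},
  {"dx":0,"dy":0.4,"dz":-1,"rx":0,"ry":0,"rz":0},
  {"dx":0,"dy":0,"dz":-1,"rx":0,"ry":0,"rz":0},
  {"dx":0,"dy":0,"dz":-0.6,"rx":0,"ry":0,"rz":0},
  {"dx":0,"dy":0,"dz":0,"rx":0,"ry":0,"rz":0},
  {"dx":0,"dy":0,"dz":0,"rx":0,"ry":0,"rz":0},
])

```text
t: 21.5
tcp_pos: [0.42, 0.2761, 0.1064]
tool_rot: [1.0, -0.011, 0.001, -0.0]
force: [-0.2, 1.1, -0.4]
finger_gap: 0.287
gripper_force: 78.7
```

```bash
python3 - <<'E'
from h import *
import pickle
m=cams.camera_model("wrist");w=cams.snapshot("wrist");pickle.dump(m,open("w3.pkl","wb"))
cv2.imwrite("pics/w3full.png",w[:,:,::-1])
s=cams.snapshot("scene")
cv2.imwrite("pics/m3.png",np.hstack([cv2.resize(w,(400,300)),cv2.resize(s[200:380,330:510],(300,300))])[:,:,::-1])
E
```

```text
(no output)
```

View pics/m3.png

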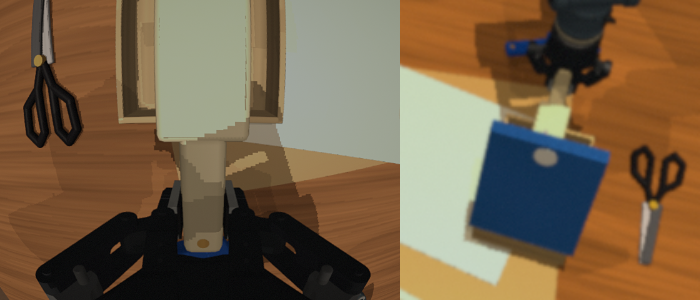

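Request:
move_arm([
  {"dx":0.7,"dy":0,"dz":-0.3,"rx":0,"ry":0,"rz":0},
  {"dx":0.7,"dy":0,"dz":-0.3,"rx":0,"ry":0,"rz":0},
  {"dx":0.7,"dy":0,"dz":-0.2,"rx":0,"ry":0,"rz":0},
  {"dx":0.7,"dy":0,"dz":0,"rx":0,"ry":0,"rz":0},
  {"dx":0.6,"dy":0,"dz":0,"rx":0,"ry":0,"rz":0},
  {"dx":0,"dy":0,"dz":-0.5,"rx":0,"ry":0,"rz":0},
  {"dx":0,"dy":0,"dz":-0.8,"rx":0,"ry":0,"rz":0},
  {"dx":0,"dy":0,"dz":-0.8,"rx":0,"ry":0,"rz":0},
  {"dx":0,"dy":0,"dz":0,"rx":0,"ry":0,"rz":0},
  {"dx":0,"dy":0,"dz":0,"rx":0,"ry":0,"rz":0},
])

```text
t: 22.85
tcp_pos: [0.5041, 0.2762, 0.0333]
tool_rot: [1.0, -0.01, -0.0, 0.0]
force: [0.7, -0.7, -1.7]
finger_gap: 0.289
gripper_force: 78.7
```

Request:
move_arm([
  {"dx":0,"dy":0,"dz":-0.3,"rx":0,"ry":0,"rz":0},
  {"dx":0,"dy":0,"dz":-0.2,"rx":0,"ry":0,"rz":0},
  {"dx":0,"dy":0,"dz":-0.1,"rx":0,"ry":0,"rz":0},
  {"dx":0,"dy":0,"dz":-0.06,"rx":0,"ry":0,"rz":0},
  {"dx":0,"dy":0,"dz":-0.04,"rx":0,"ry":0,"rz":0},
  {"dx":0,"dy":0,"dz":0,"rx":0,"ry":0,"rz":0},
  {"dx":0,"dy":0,"dz":0,"rx":0,"ry":0,"rz":0},
  {"dx":0,"dy":0,"dz":0,"rx":0,"ry":0,"rz":0},
  {"dx":0,"dy":0,"dz":0,"rx":0,"ry":0,"rz":0},
  {"dx":0,"dy":0,"dz":0,"rx":0,"ry":0,"rz":0},
])

```text
t: 24.1
tcp_pos: [0.5045, 0.2762, 0.0159]
tool_rot: [1.0, -0.011, 0.0, -0.0]
force: [-1.3, 0.0, -1.2]
finger_gap: 0.29
gripper_force: 78.7
```

Request:
move_arm([
  {"dx":0,"dy":0,"dz":-0.02,"rx":0,"ry":0,"rz":0},
  {"dx":0,"dy":0,"dz":-0.02,"rx":0,"ry":0,"rz":0},
  {"dx":0,"dy":0,"dz":-0.02,"rx":0,"ry":0,"rz":0},
  {"dx":0,"dy":0,"dz":0,"rx":0,"ry":0,"rz":0},
  {"dx":0,"dy":0,"dz":0,"rx":0,"ry":0,"rz":0},
  {"dx":0,"dy":0,"dz":0,"rx":0,"ry":0,"rz":0},
  {"dx":0,"dy":0,"dz":0,"rx":0,"ry":0,"rz":0},
  {"dx":0,"dy":0,"dz":0,"rx":0,"ry":0,"rz":0},
  {"dx":0,"dy":0,"dz":0,"rx":0,"ry":0,"rz":0},
  {"dx":0,"dy":0,"dz":0,"rx":0,"ry":0,"rz":0},
])

```text
t: 25.35
tcp_pos: [0.5043, 0.2761, 0.0144]
tool_rot: [1.0, -0.011, -0.0, 0.0]
force: [-2.2, 0.3, 4.2]
finger_gap: 0.288
gripper_force: 79.2
```

Request:
move_arm([
  {"dx":0,"dy":0,"dz":0,"rx":0,"ry":0,"rz":0},
  {"dx":0,"dy":0,"dz":0,"rx":0,"ry":0,"rz":0},
  {"dx":0,"dy":0,"dz":0,"rx":0,"ry":0,"rz":0},
  {"dx":0,"dy":0,"dz":0,"rx":0,"ry":0,"rz":0},
  {"dx":0,"dy":0,"dz":0.6,"rx":0,"ry":0,"rz":0},
  {"dx":0,"dy":0,"dz":1,"rx":0,"ry":0,"rz":0},
  {"dx":0,"dy":0,"dz":1,"rx":0,"ry":0,"rz":0},
  {"dx":-0.5,"dy":0,"dz":1,"rx":0,"ry":0,"rz":0},
  {"dx":-1,"dy":0,"dz":1,"rx":0,"ry":0,"rz":0},
  {"dx":-1,"dy":0,"dz":1,"rx":0,"ry":0,"rz":0},
], claw=70)

```text
t: 26.6
tcp_pos: [0.4414, 0.2761, 0.1561]
tool_rot: [1.0, -0.011, 0.001, -0.0]
force: [-0.8, 1.3, -0.8]
finger_gap: 0.704
gripper_force: 0.0
```

```bash
python3 - <<'E'
from h import *
w=cams.snapshot("wrist");s=cams.snapshot("scene")
cv2.imwrite("pics/m4.png",np.hstack([cv2.resize(w,(400,300)),cv2.resize(s[200:380,330:510],(300,300))])[:,:,::-1])
hx=.6705
prev=None;q=sensors.sense()["tcp_pos"];print(q)
for th in np.arange(76,-1,-7.):
    a=np.radians(th);r=.203
    p=np.array([hx-r*np.cos(a)+.006*np.sin(a)+.011,.062+r*np.sin(a)+.006*np.cos(a)])
    print(th,p,None if prev is None else (p-prev)/.025);prev=p
E
```

```text
[0.4404 0.2765 0.1573]
76.0 [0.6382 0.2604] None
69.0 [0.6144 0.2537] [-0.9544 -0.2702]
62.0 [0.5915 0.2441] [-0.9143 -0.3845]
55.0 [0.57   0.2317] [-0.8606 -0.493 ]
48.0 [0.5501 0.2169] [-0.7941 -0.5942]
41.0 [0.5322 0.1997] [-0.7158 -0.6866]
34.0 [0.5166 0.1805] [-0.6268 -0.7687]
27.0 [0.5033 0.1595] [-0.5284 -0.8394]
20.0 [0.4928 0.1371] [-0.4222 -0.8975]
13.0 [0.4851 0.1135] [-0.3097 -0.9423]
6.0 [0.4802 0.0892] [-0.1925 -0.973 ]
```

View pics/m4.png

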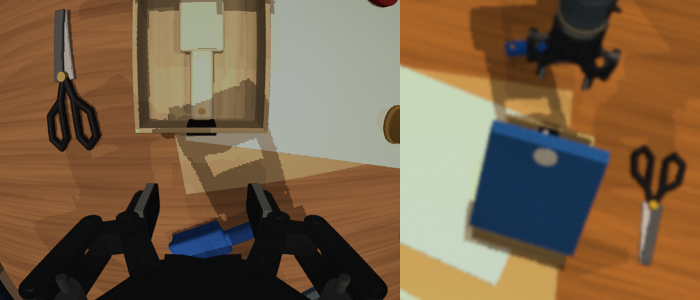

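The brush lies in the box on its bristles with its handle end (202,113) towards the front, clear of the catch housing (202,128). Next I take the arm over the lid to get behind it.

Request:
move_arm([
  {"dx":0,"dy":0,"dz":1,"rx":0,"ry":0,"rz":0},
  {"dx":0,"dy":0,"dz":1,"rx":0,"ry":0,"rz":0},
  {"dx":0,"dy":0,"dz":1,"rx":0,"ry":0,"rz":0},
  {"dx":0,"dy":0,"dz":1,"rx":0,"ry":0,"rz":0},
  {"dx":0.2,"dy":0,"dz":1,"rx":0,"ry":0,"rz":0},
  {"dx":0.5,"dy":0,"dz":1,"rx":0,"ry":0,"rz":0},
  {"dx":1,"dy":0,"dz":1,"rx":0,"ry":0,"rz":0},
  {"dx":1,"dy":0,"dz":0,"rx":0,"ry":0,"rz":0},
  {"dx":1,"dy":0,"dz":0,"rx":0,"ry":0,"rz":0},
  {"dx":1,"dy":0,"dz":0,"rx":0,"ry":0,"rz":0},
], claw=0)

```text
t: 27.95
tcp_pos: [0.5609, 0.2759, 0.3292]
tool_rot: [1.0, -0.011, 0.0, -0.0]
force: [0.9, 0.2, 1.0]
finger_gap: 0.001
gripper_force: 0.0
```

Request:
move_arm([
  {"dx":1,"dy":0,"dz":0,"rx":0,"ry":0,"rz":0},
  {"dx":1,"dy":0,"dz":0,"rx":0,"ry":0,"rz":0},
  {"dx":1,"dy":0,"dz":0,"rx":0,"ry":0,"rz":0},
  {"dx":1,"dy":0,"dz":0,"rx":0,"ry":0,"rz":0},
  {"dx":1,"dy":0,"dz":0,"rx":0,"ry":0,"rz":0},
  {"dx":0,"dy":0,"dz":0,"rx":0,"ry":0,"rz":0},
  {"dx":0,"dy":0,"dz":-1,"rx":0,"ry":0,"rz":0},
  {"dx":0,"dy":0,"dz":-1,"rx":0,"ry":0,"rz":0},
  {"dx":0,"dy":0,"dz":-0.8,"rx":0,"ry":0,"rz":0},
  {"dx":0,"dy":0,"dz":0,"rx":0,"ry":0,"rz":0},
])

```text
t: 29.2
tcp_pos: [0.6825, 0.2758, 0.257]
tool_rot: [1.0, -0.01, -0.003, 0.001]
force: [0.5, -0.8, 0.5]
finger_gap: 0.001
gripper_force: 0.0
```

Request:
move_arm([
  {"dx":-0.9,"dy":0,"dz":0,"rx":0,"ry":0,"rz":0},
  {"dx":-0.9,"dy":0,"dz":0,"rx":0,"ry":0,"rz":0},
  {"dx":-0.95,"dy":0,"dz":-0.27,"rx":0,"ry":0,"rz":0},
  {"dx":-0.91,"dy":0,"dz":-0.38,"rx":0,"ry":0,"rz":0},
  {"dx":-0.86,"dy":0,"dz":-0.5,"rx":0,"ry":0,"rz":0},
  {"dx":-0.79,"dy":0,"dz":-0.6,"rx":0,"ry":0,"rz":0},
  {"dx":-0.72,"dy":0,"dz":-0.69,"rx":0,"ry":0,"rz":0},
  {"dx":-0.63,"dy":0,"dz":-0.77,"rx":0,"ry":0,"rz":0},
  {"dx":-0.53,"dy":0,"dz":-0.84,"rx":0,"ry":0,"rz":0},
  {"dx":0,"dy":0,"dz":0,"rx":0,"ry":0,"rz":0},
])

```text
t: 30.45
tcp_pos: [0.5036, 0.2762, 0.1584]
tool_rot: [1.0, -0.01, -0.001, 0.0]
force: [-0.2, -0.2, 2.0]
finger_gap: 0.0
gripper_force: 0.7
```

Request:
move_arm([
  {"dx":-0.42,"dy":0,"dz":-0.9,"rx":0,"ry":0,"rz":0},
  {"dx":-0.31,"dy":0,"dz":-0.94,"rx":0,"ry":0,"rz":0},
  {"dx":-0.25,"dy":0,"dz":-0.97,"rx":0,"ry":0,"rz":0},
  {"dx":-0.2,"dy":0,"dz":-0.6,"rx":0,"ry":0,"rz":0},
  {"dx":-0.1,"dy":0,"dz":-0.25,"rx":0,"ry":0,"rz":0},
  {"dx":0,"dy":0,"dz":-0.1,"rx":0,"ry":0,"rz":0},
  {"dx":0,"dy":0,"dz":-0.1,"rx":0,"ry":0,"rz":0},
  {"dx":0,"dy":0,"dz":0,"rx":0,"ry":0,"rz":0},
  {"dx":0,"dy":0,"dz":0,"rx":0,"ry":0,"rz":0},
  {"dx":0,"dy":0,"dz":0,"rx":0,"ry":0,"rz":0},
])

```text
t: 31.7
tcp_pos: [0.4729, 0.2762, 0.0618]
tool_rot: [1.0, -0.011, 0.0, -0.0]
force: [1.3, 0.1, 2.0]
finger_gap: -0.004
gripper_force: 1.1
```

Request:
move_arm([
  {"dx":0,"dy":0,"dz":-0.03,"rx":0,"ry":0,"rz":0},
  {"dx":0,"dy":0,"dz":-0.03,"rx":0,"ry":0,"rz":0},
  {"dx":0,"dy":0,"dz":0,"rx":0,"ry":0,"rz":0},
  {"dx":0,"dy":0,"dz":0,"rx":0,"ry":0,"rz":0},
  {"dx":0,"dy":0,"dz":0,"rx":0,"ry":0,"rz":0},
  {"dx":0,"dy":0,"dz":0,"rx":0,"ry":0,"rz":0},
  {"dx":0,"dy":0,"dz":0,"rx":0,"ry":0,"rz":0},
  {"dx":0,"dy":0,"dz":0,"rx":0,"ry":0,"rz":0},
  {"dx":0,"dy":0,"dz":0,"rx":0,"ry":0,"rz":0},
  {"dx":0,"dy":0,"dz":0,"rx":0,"ry":0,"rz":0},
])

```text
t: 32.95
tcp_pos: [0.4729, 0.2762, 0.0612]
tool_rot: [1.0, -0.01, 0.0, -0.0]
force: [-1.6, -0.8, 11.1]
finger_gap: -0.0
gripper_force: 5.2
```

At the stop (11 N). I release slowly and back away.

Request:
move_arm([
  {"dx":0,"dy":0,"dz":0.1,"rx":0,"ry":0,"rz":0},
  {"dx":0,"dy":0,"dz":0.2,"rx":0,"ry":0,"rz":0},
  {"dx":0,"dy":0,"dz":0.3,"rx":0,"ry":0,"rz":0},
  {"dx":0,"dy":0,"dz":0.5,"rx":0,"ry":0,"rz":0},
  {"dx":0,"dy":0,"dz":1,"rx":0,"ry":0,"rz":0},
  {"dx":0,"dy":-0.5,"dz":1,"rx":0,"ry":0,"rz":0},
  {"dx":0,"dy":-1,"dz":1,"rx":0,"ry":0,"rz":0},
  {"dx":-0.5,"dy":-1,"dz":1,"rx":0,"ry":0,"rz":0},
  {"dx":-0.5,"dy":-1,"dz":1,"rx":0,"ry":0,"rz":0},
  {"dx":0,"dy":-1,"dz":1,"rx":0,"ry":0,"rz":0},
])

```text
t: 34.2
tcp_pos: [0.4456, 0.1629, 0.2386]
tool_rot: [1.0, -0.01, -0.001, 0.0]
force: [0.2, 0.1, 0.6]
finger_gap: 0.0
gripper_force: 0.0
```

Request:
move_arm([
  {"dx":0,"dy":-1,"dz":0,"rx":0,"ry":0,"rz":0},
  {"dx":0,"dy":-1,"dz":0,"rx":0,"ry":0,"rz":0},
  {"dx":0,"dy":-1,"dz":0,"rx":0,"ry":0,"rz":0},
  {"dx":0,"dy":-1,"dz":0,"rx":0,"ry":0,"rz":0},
  {"dx":0,"dy":0,"dz":0,"rx":0,"ry":0,"rz":0},
  {"dx":0,"dy":0,"dz":0,"rx":0,"ry":0,"rz":0},
  {"dx":0,"dy":0,"dz":0,"rx":0,"ry":0,"rz":0},
  {"dx":0,"dy":0,"dz":0,"rx":0,"ry":0,"rz":0},
  {"dx":0,"dy":0,"dz":0,"rx":0,"ry":0,"rz":0},
  {"dx":0,"dy":0,"dz":0,"rx":0,"ry":0,"rz":0},
])

```text
t: 35.45
tcp_pos: [0.4477, 0.0638, 0.2375]
tool_rot: [1.0, -0.01, -0.0, -0.0]
force: [1.2, -0.6, 1.1]
finger_gap: 0.001
gripper_force: 0.0
```

```bash
python3 - <<'E'
from h import *
s=cams.snapshot("scene");cv2.imwrite("pics/s5.png",s[:,:,::-1])
b=cams.snapshot("top")
for n,im,r in(("top",b,(170,160,260,265)),("scene",s,(365,250,460,360))):
    print(n,*rect(n,blobs(im,(100,90,60),(125,255,255),r)[0],.068))
E
```

```text
top [0.5575 0.273 ] (0.16263805329799652, 0.22066442668437958) 88.60755920410156 [[0.4452 0.1943]
 [0.6658 0.189 ]
 [0.6697 0.3516]
 [0.4491 0.3569]]
scene [0.5617 0.2765] (0.16092431545257568, 0.22085556387901306) 88.67094421386719 [[0.4495 0.1986]
 [0.6703 0.1935]
 [0.674  0.3544]
 [0.4532 0.3595]]
```

View pics/s5.png

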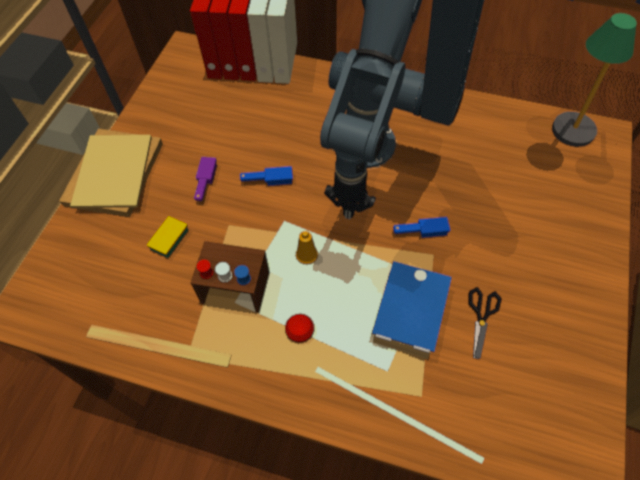

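The lid (412,308) is level, at the same place as when first latched, and it stays shut 2 s after release. The cone (306,247), pincushion (300,327), shears (482,320) and tin (168,237) are where they were.

```bash
python3 -c "
from station import order
print(order.sign_off())"
```

```text
the job is handed in; nothing more can be done
None
```

The brush is in the box, bristles down with its handle to the front, the lid is latched and stayed shut by itself, the cone, pincushion, shears and tin are where they were, and the job is handed in.

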